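# Re-index a swivel-base vise to its 30 degree mark

## Task

The small vise on the bench stands square and has to be re-set for sawing at 30 degrees. Slacken the black bar knob behind it, lift the vise clear of its index teeth, swing it to the 30 degree mark on the counterclockwise side of zero as seen from above (its screw handle goes to the robot's right) and let it down so that the teeth mesh fully there; then tighten the knob hard again, clearly tighter than you found it, and let go. Leave the loose things round it where they lie.

Things in the scene. Friction and masses are not known exactly. Their poses are not given: they have to be found in the camera images.
- swivel_base: Dark steel swivel base, fixed: disc 202 mm across, 16 mm high, with an ear that carries the clamp stud. Origin on the pivot axis at bench height; x points from pivot to stud, y left, z up. A crown of V-gapped teeth, 4.3 mm high, every 10 degrees, lies on top. Outside it, left and right, white marks every 10 degrees from -40 to +40, longer and wider at 0 and +-30.
- vise: Grey alloy vise, 0.6 to 0.94 kg, on a round foot with matching teeth, 160 mm across. It can only turn about the pivot axis and rise along it as far as the knob lets it. Origin on that axis, at bench height when seated; jaws, screw and T-bar lie to its -x, a slotted quadrant plate (top 29 mm high, radius 124) round the stud to +x. Pointers at its +y and -y sides. Angle 0: its axes match the base's.
- jaw_grip (a point): Middle of the vise's fixed jaw block, on the pivot axis, 72 mm above the bench; axes as the vise's. The block is 54 mm long (x), 42 mm wide (y), its top 90 mm above the bench: grasp it across y from above. Jaw plates 62 mm wide in y begin 25 mm from here towards -x. The foot's top is 33 mm above the bench.
- clamp_knob: Black bar knob on the upright stud, 105 mm from the pivot along the base's x; its spring washer presses the quadrant plate down. Origin on the stud's axis under the washer; x along the bar, z up. A steep screw: rises 3 mm per rad counterclockwise (seen from above: loosens), sinks as much clockwise. It is found 0.15 to 0.3 rad tight of first touch (5 to 18 N); stops 3.2 rad loose, 3 rad tight.
- knob_grip (a point): Grip point of the knob on the stud's axis, about 65 mm above the bench; axes as the knob's. The bar is 64 mm long (x), 14 mm thick (y), 27 mm high, its top 12 mm above here: grasp across y. Loose it turns with 0.3 N m; past first touch the clamping force grows by some 90 N and the torque by 0.2 to 0.3 N m per rad (hard: over 30 N, 0.45 rad past first touch). It holds where it is left.
- mark30 (a point): Outer end of the long white +30 degree mark on the left half of the base's scale, 94 mm from the pivot, to which the vise's left (+y) pointer is to point.
- vise_swing (a joint): Angle of the vise on the base, rad; 0 when its axes match the base's, positive counterclockwise seen from above; range +-0.74. It starts at 0. The 30 degree mark is +0.5236. Let down within 2 degrees of a tooth gap, the vise slides into it by its own weight once released; farther off it stays up on the crests.
- vise_lift (a joint): Height of the vise above its fully meshed seat, m; 0 is fully meshed. Its teeth pass clear of each other above 0.0036; resting on the crests it reads about 0.0035. The knob allows 0.003 of lift per rad that it is loosened beyond first touch.
- offcut: Bystander: loose dark softwood offcut, 60x120x20 mm; origin at the centre of its underside.
- masking_tape: Bystander: loose roll of masking tape lying flat, 98 mm across, 24 mm high; origin at the centre of its underside.
- pliers: Bystander: loose blue-handled pliers lying flat, 62x184x14 mm; origin at the centre of the underside.
- tape_measure: Bystander: loose yellow tape measure, 68x84x37 mm; origin at the centre of the underside.

How it is judged (in metres and radians):
On the way, in this order (a step that is already met when the one before it is completed fails the run):
1. the vise is lifted clear of the index teeth (value of joint vise_lift above 0.0036 m), for 0.2 s.
2. the vise is down again with its teeth fully meshed at the 30 degree mark (value of joint vise_swing between 0.4936 and 0.5536 rad and value of joint vise_lift below 0.0006 m), for 0.2 s.
At the end, for the whole second after the job is handed in: The vise stands at +30 degrees (within 1.4 degrees) with its teeth fully meshed (less than 0.6 mm above its seat), and the knob clamps it with more than 30 N (about 0.45 rad past first touch), and it stands still; the gripper touches nothing (value of joint vise_swing between 0.4986 and 0.5486 rad and value of joint vise_lift below 0.0006 m and contact force between clamp_knob and vise above 30 N and linear speed of vise below 0.02 m/s and contact force between the fingers and anything else below 0.5 N).
It fails at once if the offcut is knocked away (more than 25 mm) (distance of offcut from where it was at the start of the episode above 0.025 m).
It fails at once if the roll of masking tape is knocked away (more than 25 mm) (distance of masking_tape from where it was at the start of the episode above 0.025 m).
It fails at once if the pliers is knocked away (more than 25 mm) (distance of pliers from where it was at the start of the episode above 0.025 m).
It fails at once if the tape measure is knocked away (more than 25 mm) (distance of tape_measure from where it was at the start of the episode above 0.025 m).
It also fails if it takes over 72 s, if anything falls off the work surface, if the arm or the gripper's body presses on something with over 40 N, if the wrist force passes 120 N, or if a joint passes its speed limit or range.

## Robot

A 6-joint arm with a two-finger parallel gripper is mounted at the origin on the work surface; the furniture and walls round the work are solid. World frame = base frame: x ahead of the robot, y to its left, z up, the work surface at z = 0. Lengths are in mm, angles in rad, forces in N, time in s.
With the tool pointing down it reaches from about 350 to 875 mm from the base axis. Payload 4.2 kg.
Tool frame: the origin (TCP) lies on the mounting face of the last link; the fingertips stand 173 mm ahead of it and the grasp point (between the pads) lies grip_point_offset ahead of it (grip_point_offset is the distance from the TCP to the grasp point, in mm); z points along the fingers, y is the line along which they close (so a half turn about z gives the same grasp; the last joint's range is limited). The gripper opens to 85 mm and grips with 20 to 120 N. Pads are 22 mm wide; open, the fingers measure 114 mm over their backs; the gripper's body (76 mm by 85 mm) begins 54 mm behind the grasp point. The pads swing forward as they close: fully open they stand 13 mm farther back than shut.
Start: joints at [1.429, 0.385, 0.008, 0, -1.194, -0.259], TCP at [243.814, 575.461, 404.712] pointing down, gripper open.
Joint ranges: [-3.14, 3.14], [-1.21, 2.06], [-1.07, 1.41], [-3.16, 2.05], [-2.99, -0.16], [-3.1, 3.1]. Speed limits (rad/s): [2.79, 2.79, 3.14, 3.14, 3.14, 3.14].

## Interface

Orientations are given as a unit quaternion [x, y, z, w].
In Python, from bench import read_state, get_image, job_done, recognise, place_of, grip_point_offset gives the robot as it stands. The module is installed in compiled form; this text tells all that it offers.
- The arm moves only by the tool carry_out, never from a script. Its arguments are lists of equal length, an entry for each row: "slide": the shift along the tool's x, y, z in m, a list of three; "roll": the turn about the tool's z in degrees; "claw": the finger opening in m, from 0 to 0.0854. A call has 1 to 8 rows; each row is the pose to reach, as a shift and turn from the pose commanded when the call began, along the tool's axes at that moment; what a row does not reach only later rows make up. A row lasts 1/8 s, in which the tool goes at most 62.5 mm and 10.7 degrees, less where a joint would pass 70% of its speed; a pose out of reach is approached as far as the arm can. A call with a gripper value outside its range is refused whole. The fingers move at their own pace and stop on an object; the grip force is fixed at half the most. Time passes only in rows, so rows that repeat a pose let the fingers close. It gives the time, the measured TCP pose, the force, the opening and the grip force at its end, in the units of the state.
- read_state(): the state, without advancing time (a new reading comes with each control period).
- get_image(name): name is "scene" or "top" or "wrist"; returns a dict with "img" (384x512x3 uint8, red, green, blue), "z_map" (384x512 float32, mm along the optical axis (not along the pixel's ray), 0 where there is no reading), "mtx" (3x3 intrinsics, pixels), "k1" (the pictures are not rectified: a ray, as slopes to the right and down, at radius r is drawn at 1 + k1 r^2 times it, then the intrinsics apply), "world_from_camera" (4x4, takes a point from camera to world coordinates); the wrist camera has in their place "T_tool_cam" (4x4, takes a point from camera to tool coordinates, whose origin is the TCP and whose axes are the flange's). Camera axes: x right, y up, looking along -z (the intrinsics and any distortion apply to the point x, -y, -z); pixel columns grow to the right and rows downward; lengths in mm; the calibration is good to about 2 mm. A picture is of the moment at which its call begins: read the wrist's pose just before it.
- job_done(): hands the job in; it is judged then, once.
Trained networks look in a picture, given as the dict that the camera call returned (one of the last four; its "shot" number tells which), for a name from the list of things; names that differ only in an ending like _2 or _b are one class to them, and where a whole thing is asked for, a point or a joint stands for the part that bears it (a point fixed in the world has none). Each returns a list of dicts, best first, with "conf" (0 to 1); they miss things now and then, are a little off and sometimes report something else, mostly with a low value. They report only what shows in the picture. A call takes as long as a camera call.
- recognise(picture, thing): "at" ([column, row] in pixels, amid what is visible of it).
- place_of(picture, thing): "at" ([column, row] in pixels: a listed point, or the origin of a listed thing).
The state is a dict: "clock": time; "joints": joint angles; "joint_vel": joint speeds; "joint_efforts": joint torques, N m; "position": TCP position; "ee_rot": TCP orientation; "contact_force": force on the tool from outside, world axes, zero at the start; "wrist_torque": the same for the moment, N m; "gripper_width": finger opening in mm; "grasp_force": force on a finger pad.
Only numpy, scipy, OpenCV 4.12 (cv2) and the standard library are available. Lean on these libraries where they do the work, as an engineer would, in place of code of your own. Each camera call takes 0.05 s, during which the arm holds its last target. There are 200 camera calls.

## Working session

There is one attempt and no reset: what is moved stays moved. The work goes in short steps, Python scripts to look and compute and a tool call to move; the robot and the scene stay as the last step left them, time stands still between calls to the robot, and variables do not carry over. Pictures are saved under pics/ and viewed, at most 11 in all, crops included, and the job is handed in when it is done.

Besides the shell and the picture viewer there is one more tool, called as name([rows], argument=value, ...), one row to a line, values as JSON. carry_out: Moves the arm, as the interface text tells. Its arguments: {"type":"object","properties":{"slide":{"type":"array"},"roll":{"type":"array"},"claw":{"type":"array"}},"required":["slide","roll","claw"]}

```bash
mkdir -p pics
cat > h.py <<'E'
import numpy as np, cv2
from bench import *
from scipy.spatial.transform import Rotation as R
def cam(n):
    s=read_state(); p=get_image(n)
    if 'world_from_camera' in p: T=np.array(p['world_from_camera'])
    else:
        W=np.eye(4); W[:3,:3]=R.from_quat(s['ee_rot']).as_matrix(); W[:3,3]=s['position']; T=W@np.array(p['T_tool_cam'])
    p['T']=T; return p
def ray(p,uv):
    K=np.array(p['mtx']); d=np.array([(uv[0]-K[0,2])/K[0,0],(uv[1]-K[1,2])/K[1,1]]); u=d.copy()
    for _ in range(20): u=d/(1+p['k1']*(u@u))
    return p['T'][:3,3], p['T'][:3,:3]@np.array([u[0],-u[1],-1])
def at_z(p,uv,z):
    o,d=ray(p,uv); return o+d*(z-o[2])/d[2]
def depth(p,uv):
    o,d=ray(p,uv); c,r=int(round(uv[0])),int(round(uv[1])); zz=p['z_map'][max(r-1,0):r+2,max(c-1,0):c+2]; zz=zz[zz>0]
    return o+d*np.median(zz) if zz.size else None
def save(p,n): cv2.imwrite('pics/'+n,p['img'][:,:,::-1])
E
python3 - <<'E'
from h import *
np.set_printoptions(precision=1,suppress=True)
print(read_state(),grip_point_offset)
Z=dict(swivel_base=0,vise=0,jaw_grip=72,clamp_knob=33,knob_grip=65,mark30=16,offcut=0,masking_tape=0,pliers=0,tape_measure=0)
ims=[]
for n in('scene','top'):
    p=cam(n); ims.append(p['img'])
    for t,z in Z.items():
        for r in place_of(p,t)[:2]: print(n,t,round(r['conf'],2),np.array(r['at']),at_z(p,r['at'],z))
    save(p,n+'.png')
E
```

```text
{'clock': 0.0, 'joints': array([ 1.4,  0.4,  0. , -0. , -1.2, -0.3]), 'joint_vel': array([-0., -0., -0.,  0.,  0., -0.]), 'joint_efforts': array([  0. , -39.2,  18.8,   4.2,  -0. ,  -0. ]), 'position': array([243.7, 575.3, 403.6]), 'ee_rot': array([ 1. , -0.2, -0. ,  0. ]), 'contact_force': array([-0.3, -0. , -0.1]), 'wrist_torque': array([-0.,  0., -0.]), 'grasp_force': 0.0, 'gripper_width': 85.5468509163516} 154.70000000000002
scene swivel_base 0.84 [262.8 204.9] [500.6  96.6   0. ]
scene vise 0.77 [260.  203.9] [498.3 104.8   0. ]
scene vise 0.54 [174.5 186.2] [387.8 335.8   0. ]
scene jaw_grip 0.92 [261.2 187.9] [494.7  98.   72. ]
scene clamp_knob 0.58 [235.2 187.5] [477.1 177.   33. ]
scene clamp_knob 0.44 [294.9 187.9] [583.5  51.7  33. ]
scene knob_grip 0.59 [301.3 181.6] [587.5  36.3  65. ]
scene mark30 0.73 [173.6 184.5] [382.3 329.1  16. ]
scene mark30 0.7 [234.4 188.5] [484.  187.7  16. ]
scene offcut 0.94 [210.1 155. ] [549.7 355.5  -0. ]
scene masking_tape 0.85 [175.4 183.7] [396.2 341.6   0. ]
scene pliers 0.92 [346.5 268.4] [ 479.1 -183.3    0. ]
scene tape_measure 0.97 [305.8 305.4] [ 339.3 -165.3    0. ]
top swivel_base 0.77 [256.3 186.6] [491.5  82.6   0. ]
top vise 0.89 [253.2 184. ] [497.8  93.2   0. ]
top jaw_grip 0.75 [250.3 177.2] [495.5  99.8  72. ]
top clamp_knob 0.67 [276.5 154.9] [589.2  39.4  33. ]
top knob_grip 0.42 [274.9 151.4] [586.6  45.1  65. ]
top mark30 0.77 [222.3 180.6] [487.3 183.9  16. ]
top offcut 0.76 [168.8 152.4] [551.4 369.4   0. ]
top masking_tape 0.73 [161.2 203.8] [388.7 351.3   0. ]
top pliers 0.73 [346.6 205.7] [ 481.5 -190.8    0. ]
top tape_measure 0.76 [328.8 248.2] [ 348.4 -154.8    0. ]
```

Run:
```python
import cv2
a=cv2.imread('pics/top.png')[110:270,140:400]; cv2.imwrite('pics/topc.png',cv2.resize(a,None,fx=3,fy=3,interpolation=cv2.INTER_CUBIC))
```

```text
(no output)
```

View pics/topc.png

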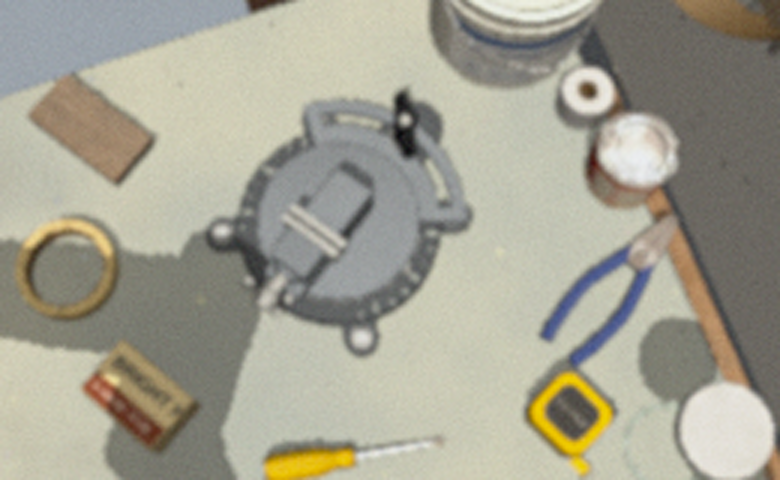

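View pics/scene.png

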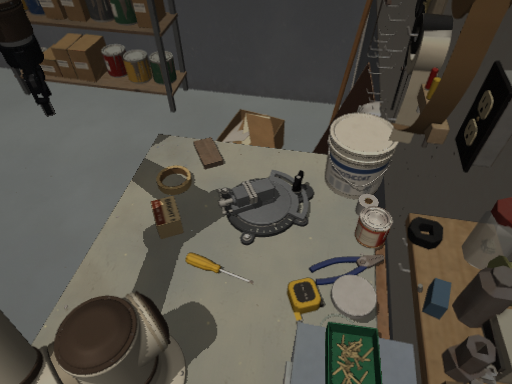

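```bash
cat >> h.py <<'E'
def go(xyz,yaw=None,s=None):
    """slide (tool axes, m) and roll (deg) from the measured pose to TCP xyz with tool-y along world yaw (mod pi)"""
    s=s or read_state(); M=R.from_quat(s['ee_rot']).as_matrix()
    sl=M.T@(np.array(xyz,float)-s['position'])/1000
    cur=np.arctan2(M[1,1],M[0,1]); out=[np.round(sl,4).tolist(), 'cur yaw y deg %.2f'%np.degrees(cur)]
    if yaw is not None:
        d=-(np.degrees(yaw-cur)); d=(d+90)%180-90   # tool z down: roll + is clockwise from above
        out.append('roll %.2f (or %+.2f), j6 %.2f'%(d,d-180*np.sign(d),s['joints'][5]))
    return out
E
python3 - <<'E'
from h import *
np.set_printoptions(precision=2,suppress=True)
p=cam('wrist'); print(np.array(p['T_tool_cam']),p['mtx'])
print(go([500,30,400]))
p=cam('top')
for uv in [(310,110),(300,115),(345,160)]: print(depth(p,uv))
o=p['T'][:3,3];print(o)
# bucket points
H,Wd=p['z_map'].shape
pts=[]
for r in range(100,200,2):
    for c in range(250,400,2):
        q=depth(p,(c,r))
        if q is not None and q[2]>95: pts.append(q)
pts=np.array(pts); 
from scipy.spatial import cKDTree
k=np.array([587,40]); d=np.hypot(*(pts[:,:2]-k).T); print(pts[np.argsort(d)[:8]], pts[:,2].max(), np.median(pts,0))
E
```

```text
[[-0.    0.95  0.33 84.4 ]
 [ 1.    0.   -0.   -0.32]
 [-0.    0.33 -0.95 31.1 ]
 [ 0.    0.    0.    1.  ]] [[308.41   0.   255.22]
 [  0.   308.41 192.97]
 [  0.     0.     1.  ]]
[[0.4487, 0.4023, 0.0047], 'cur yaw y deg -112.97']
[678.53 -29.81 170.3 ]
[669.6   -6.35 150.25]
[ 594.85 -156.39   70.7 ]
[ 212.87   22.82 1009.24]
[[668.5    0.75 167.05]
 [670.23   3.66 139.59]
 [668.3   -1.58 145.15]
 [667.3   -4.37 171.06]
 [672.64   6.9  168.48]
 [671.84   4.73 147.92]
 [673.85  10.01 142.26]
 [665.88  -7.99 140.24]] 385.00244419476417 [ 643.35 -188.12  169.66]
```

```bash
python3 -c "
from h import *
print(go([535,60,380]))"
```

```text
[[0.4692, 0.361, 0.0247], 'cur yaw y deg -112.97']
```

carry_out([
  [0.047,0.036,0.0],
  [0.094,0.072,0.0],
  [0.141,0.108,0.0],
  [0.188,0.144,0.0],
  [0.235,0.18,0.0],
  [0.282,0.217,0.0],
  [0.329,0.253,0.0],
  [0.376,0.289,0.01],
], roll=[0,0,0,0,0,0,0,0], claw=[0.085,0.085,0.085,0.085,0.085,0.085,0.085,0.085])

```text
clock: 2.2
position: [478.1, 161.0, 395.8]
ee_rot: [0.98, -0.199, 0.001, -0.001]
contact_force: [1.1, 0.7, -0.1]
gripper_width: 84.9
grasp_force: 0.0
```

carry_out([
  [0.047,0.036,0.007],
  [0.093,0.072,0.015],
  [0.093,0.072,0.015],
  [0.093,0.072,0.015],
], roll=[0,0,0,0], claw=[0.085,0.085,0.085,0.085])

```text
clock: 2.7
position: [534.8, 59.9, 379.7]
ee_rot: [0.98, -0.199, -0.0, -0.0]
contact_force: [-0.7, -0.1, -0.6]
gripper_width: 84.9
grasp_force: 0.0
```

Run:
```python
from h import *
np.set_printoptions(precision=1,suppress=True)
s=read_state(); print(s['clock'],s['position'],s['joints'])
Z=dict(swivel_base=0,vise=0,jaw_grip=72,clamp_knob=33,knob_grip=65,mark30=16)
p=cam('wrist')
for t,z in Z.items():
    for r in place_of(p,t)[:2]: print(t,round(r['conf'],2),np.array(r['at']),at_z(p,r['at'],z),depth(p,r['at']))
save(p,'w1.png')
```

```text
2.7 [534.8  59.9 379.7] [ 0.4  0.3 -0.2 -0.  -1.1  0.8]
swivel_base 0.92 [242.6 200.7] [498.6  92.1   0. ] [517.4  81.5  57.3]
vise 0.74 [242.1 204. ] [495.   94.4   0. ] [517.4  81.6  66.3]
jaw_grip 0.93 [237.6 229.8] [496.   95.7  72. ] [503.3  91.4  89.5]
clamp_knob 0.95 [242.4 123.6] [585.4  52.7  33. ] [589.3  49.1  78.5]
knob_grip 0.87 [243.1 122.7] [588.6  49.3  65. ] [589.8  48.2  78.8]
knob_grip 0.27 [238.  202.9] [519.5  85.1  65. ] [519.3  85.3  64.3]
mark30 0.82 [170.1 243.8] [487.2 193.1  16. ] [485.9 194.8  12.6]
```

View pics/w1.png

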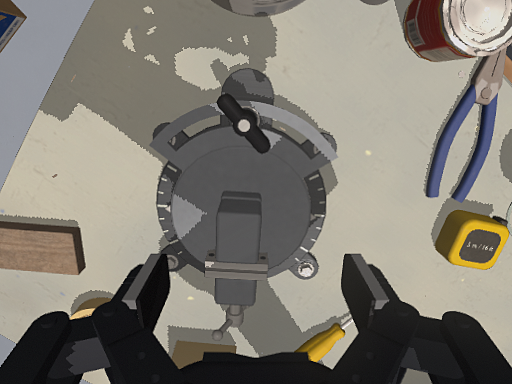

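Run:
```python
from h import *
np.set_printoptions(precision=2,suppress=True)
p=cam('wrist')
# bar: dark pixels near the knob, top height
a=p['img'].astype(int).max(2); m=((a<45)).astype(np.uint8); m[:, :210]=0;m[:,280:]=0;m[:88]=0;m[160:]=0
n,l,st,ce=cv2.connectedComponentsWithStats(m); i=1+np.argmax(st[1:,4]); print(st[i],ce[i])
ys,xs=np.where(l==i); q=np.array([at_z(p,(x,y),77)[:2] for x,y in zip(xs,ys)]); c=q.mean(0)
u,s,v=np.linalg.svd(q-c,full_matrices=False); t=(q-c)@v[0]; w=(q-c)@v[1]; print('bar',c,np.degrees(np.arctan2(v[0,1],v[0,0])),np.ptp(t),np.ptp(w))
piv=np.array([496.5,95.]);
for e in [(244.5,125.5)]: print('hub',at_z(p,e,79))
k=at_z(p,(244,125),77)[:2]; d=k-piv; print(np.hypot(*d),np.degrees(np.arctan2(d[1],d[0])))
# jaw block top edges: plates ends
for e in [(205,262),(267,262),(222,193),(261,193),(221,200),(261,200)]: print(e,at_z(p,e,90), depth(p,e))
for e in [place_of(p,t)[0] for t in('mark30',)]: print(at_z(p,e['at'],16))
```

```text
[ 218   93   53   60 1054] [245.47 122.21]
bar [588.87  47.42] -162.62189454736315 61.58632750895995 22.160798472090427
hub [587.02  49.23  79.  ]
101.60084522890516 -26.535524755925163
(205, 262) [483.98 135.46  90.  ] [454.53 160.    30.63]
(267, 262) [460.75  80.17  90.  ] [458.2   81.04  85.65]
(222, 193) [541.62  90.42  90.  ] [525.91 104.16  32.56]
(261, 193) [528.13  58.49  90.  ] [509.8   65.02  33.7 ]
(221, 200) [535.94  94.04  90.  ] [519.07 108.51  32.87]
(261, 200) [522.    61.03  90.  ] [508.17  66.01  50.38]
[488.32 189.74  16.  ]
```

```bash
python3 -c "
from h import *
print(go([587.5,49,310],np.radians(107.4)))"
```

```text
[[0.0532, -0.0098, 0.0699], 'cur yaw y deg -112.90', 'roll -40.30 (or +139.70), j6 0.76']
```

carry_out([
  [0.013,-0.003,0.018],
  [0.027,-0.005,0.035],
  [0.04,-0.008,0.053],
  [0.053,-0.01,0.07],
  [0.053,-0.01,0.07],
  [0.053,-0.01,0.07],
], roll=[-10,-20,-30,-40,-40,-40], claw=[0.06,0.06,0.06,0.06,0.06,0.06])

```text
clock: 3.9
position: [587.4, 48.8, 310.3]
ee_rot: [0.989, 0.147, 0.0, 0.0]
contact_force: [0.0, 0.2, 1.1]
gripper_width: 59.6
grasp_force: 0.0
```

Run:
```python
from h import *
np.set_printoptions(precision=2,suppress=True)
s=read_state(); print(s['position'],s['joints'][5])
p=cam('wrist')
for t,z in dict(jaw_grip=72,knob_grip=65,clamp_knob=33,mark30=16).items():
    for r in place_of(p,t)[:1]: print(t,round(r['conf'],2),np.array(r['at']),at_z(p,r['at'],z))
save(p,'w2.png'); print(go([588,48.5,221]))
```

```text
[587.38  48.8  310.29] 1.5084079255348684
knob_grip 0.69 [255.4 203. ] [590.05  49.56  65.  ]
clamp_knob 0.91 [252.  191.8] [587.21  51.66  33.  ]
mark30 0.78 [ 86.3 236.9] [490.63 190.87  16.  ]
[[0.0005, 0.0005, 0.0896], 'cur yaw y deg -72.99']
```

View pics/w2.png

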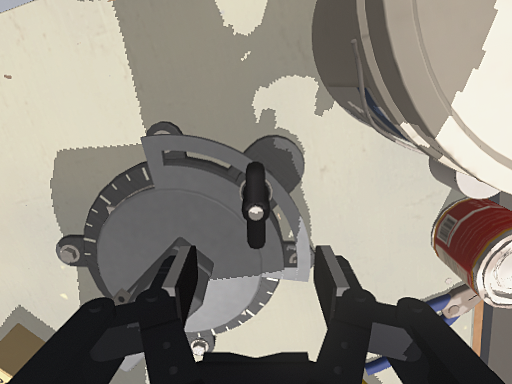

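carry_out([
  [0,0,0],
  [0,0,0],
  [0,0,0],
  [0,0,0],
  [0,0,0],
  [0,0,0],
  [0,0,0],
  [0,0,0],
], roll=[10.5,21,31.5,42,52.5,63,73.5,84], claw=[0.05,0.05,0.05,0.05,0.05,0.05,0.05,0.05])

```text
clock: 5.15
position: [587.4, 48.7, 310.2]
ee_rot: [0.832, -0.554, 0.0, -0.0]
contact_force: [0.3, 0.0, 0.5]
gripper_width: 49.9
grasp_force: 0.0
```

carry_out([
  [0,0,0],
  [0,0,0],
  [0,0,0],
  [0,0,0],
  [0,0,0],
  [0,0,0],
  [0,0,0],
  [0,0,0],
], roll=[10.5,21,31.5,42,52.5,63,73.5,84], claw=[0.05,0.05,0.05,0.05,0.05,0.05,0.05,0.05])

```text
clock: 6.15
position: [587.3, 48.7, 310.2]
ee_rot: [-0.248, 0.969, 0.0, 0.0]
contact_force: [-0.2, -0.6, -0.3]
gripper_width: 50.1
grasp_force: 0.0
```

carry_out([
  [0,0,0],
  [0,0,0],
  [0,0,0],
], roll=[10,12,12], claw=[0.05,0.05,0.05])

```text
clock: 6.52
position: [587.4, 48.7, 310.0]
ee_rot: [-0.149, 0.989, 0.0, 0.0]
contact_force: [-0.3, -1.0, -1.1]
gripper_width: 50.1
grasp_force: 0.0
```

Run:
```python
from h import *
np.set_printoptions(precision=2,suppress=True)
s=read_state(); print(s['position'],s['joints'])
p=cam('wrist')
for t,z in dict(jaw_grip=72,knob_grip=65,clamp_knob=33,mark30=16).items():
    for r in place_of(p,t)[:1]: print(t,round(r['conf'],2),np.array(r['at']),at_z(p,r['at'],z))
a=p['img'].astype(int).max(2)
for r in range(120,330,14):
    x=np.where(a[r,200:310]<50)[0]+200
    if x.size: print(r,x.min(),x.max(),at_z(p,(x.mean(),r),77)[:2],end=' ')
print(go([588.5,49,221],np.radians(107.4)))
save(p,'w3.png')
```

```text
[587.43  48.66 309.97] [ 0.36  0.41 -0.21 -0.   -0.95 -1.63]
jaw_grip 0.57 [368.4 101.9] [493.8   97.11  72.  ]
knob_grip 0.97 [253.  205.4] [587.73  47.05  65.  ]
clamp_knob 0.66 [249.4 190.8] [588.06  43.75  33.  ]
mark30 0.6 [447. 129.] [489.4  191.93  16.  ]
120 209 209 [535.23   1.53] 162 234 259 [553.42  36.6 ] 176 245 264 [562.42  40.48] 190 243 268 [571.81  44.08] 204 242 269 [581.7   47.13] 218 245 265 [592.02  49.94] 232 247 264 [602.48  53.53] 246 201 309 [613.41  56.95] 260 200 309 [626.51  54.77] 274 200 309 [638.34  58.29] 288 200 309 [651.36  59.62] 302 200 201 [674.74  29.89] [[-0.0011, 0.0001, 0.0888], 'cur yaw y deg 107.07', 'roll -0.33 (or +179.67), j6 -1.63']
```

View pics/w3.png

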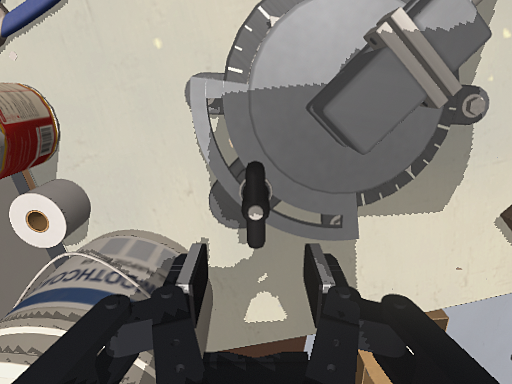

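carry_out([
  [-0.001,0,0.03],
  [-0.001,0,0.06],
  [-0.001,0,0.08],
  [-0.001,0,0.088],
  [-0.001,0,0.088],
], roll=[0,0,0,0,0], claw=[0.05,0.05,0.05,0.05,0.05])

```text
clock: 7.4
position: [588.6, 48.9, 221.6]
ee_rot: [-0.148, 0.989, -0.0, -0.0]
contact_force: [0.1, -0.2, 0.1]
gripper_width: 50.4
grasp_force: 0.0
```

carry_out([
  [0,0,0],
  [0,0,0],
  [0,0,0],
  [0,0,0],
  [0,0,0],
  [0,0,0],
], roll=[0,0,0,0,0,0], claw=[0.03,0.02,0.01,0.005,0.005,0.005])

```text
clock: 8.15
position: [588.8, 49.1, 222.9]
ee_rot: [-0.148, 0.989, 0.0, 0.001]
contact_force: [-0.8, 0.7, 6.1]
gripper_width: 18.7
grasp_force: 58.8
```

carry_out([
  [0,0,0],
  [0,0,-0.005],
  [0,0,-0.005],
  [0,0,-0.005],
  [0,0,-0.005],
  [0,0,-0.005],
  [0,0,-0.005],
], roll=[0,0,0,0,0,0,0], claw=[0.04,0.04,0.04,0.02,0.005,0.005,0.005])

```text
clock: 9.02
position: [588.4, 48.9, 226.8]
ee_rot: [-0.148, 0.989, -0.0, -0.0]
contact_force: [-1.1, -0.5, 2.6]
gripper_width: 18.7
grasp_force: 58.8
```

carry_out([
  [0,0,-0.0005],
  [0,0,-0.001],
  [0,0,-0.0015],
  [0,0,-0.002],
  [0,0,-0.0026],
  [0,0,-0.0031],
  [0,0,-0.0036],
  [0,0,-0.0041],
], roll=[-10,-20,-30,-40,-50,-60,-70,-80], claw=[0.005,0.005,0.005,0.005,0.005,0.005,0.005,0.005])

```text
clock: 10.02
position: [587.8, 49.3, 230.8]
ee_rot: [0.75, -0.661, -0.001, 0.0]
contact_force: [-3.6, 3.4, 4.1]
gripper_width: 19.2
grasp_force: 58.9
```

Run:
```python
from h import *
s=read_state(); print({k:np.round(s[k],2) for k in('joints','position','contact_force','wrist_torque','grasp_force')})
p=cam('wrist'); save(p,'w4.png')
```

```text
{'joints': array([ 0.36,  0.5 , -0.29, -0.  , -0.78, -0.23]), 'position': array([587.77,  49.31, 230.75]), 'contact_force': array([-3.6,  3.4,  4.1]), 'wrist_torque': array([ 0.86,  1.09, -0.38]), 'grasp_force': np.float64(58.91)}
```

View pics/w4.png

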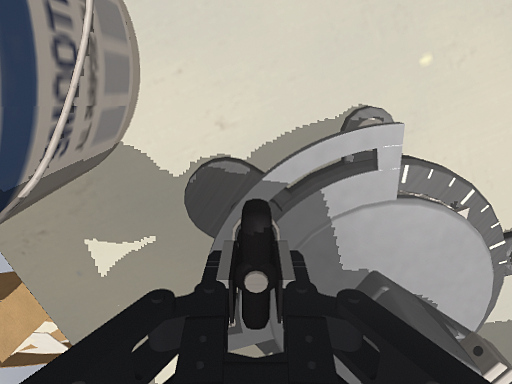

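carry_out([
  [0,0,-0.0005],
  [0,0,-0.001],
  [0,0,-0.0015],
  [0,0,-0.002],
  [0,0,-0.0026],
  [0,0,-0.0026],
], roll=[-10,-20,-30,-40,-50,-50], claw=[0.005,0.005,0.005,0.005,0.005,0.005])

```text
clock: 10.82
position: [587.4, 49.1, 233.4]
ee_rot: [0.959, -0.285, -0.002, 0.001]
contact_force: [-4.8, 1.5, 5.1]
gripper_width: 19.1
grasp_force: 59.1
```

carry_out([
  [0,0,0],
  [0,0,0],
  [0,0,-0.03],
  [0,0,-0.07],
  [0,0,-0.11],
  [0,0,-0.11],
  [0,0,-0.11],
], roll=[0,0,0,0,0,0,0], claw=[0.03,0.05,0.05,0.06,0.07,0.08,0.085])

```text
clock: 11.7
position: [588.2, 48.8, 342.9]
ee_rot: [0.959, -0.284, -0.0, 0.0]
contact_force: [-0.3, 0.3, 0.0]
gripper_width: 84.9
grasp_force: 0.0
```

Run:
```python
from h import *
np.set_printoptions(precision=2,suppress=True)
s=read_state(); print(s['position'],s['joints'])
p=cam('wrist'); save(p,'w5.png')
for t,z in dict(jaw_grip=72,knob_grip=70,clamp_knob=40,mark30=16).items():
    for r in place_of(p,t)[:1]: print(t,round(r['conf'],2),np.array(r['at']),at_z(p,r['at'],z))
print(go([496,96,230],np.radians(66)),go([496,96,350],np.radians(66)))
```

```text
[588.24  48.76 342.85] [ 0.36  0.38 -0.17 -0.   -1.03  0.64]
knob_grip 0.63 [255.7 194.8] [587.4   49.13  70.  ]
clamp_knob 0.79 [254.  183.2] [588.86  49.98  40.  ]
mark30 0.88 [200.5 308. ] [488.15 191.14  16.  ]
[[-0.103, 0.0105, 0.1124], 'cur yaw y deg -122.97', 'roll -8.97 (or +171.03), j6 0.64'] [[-0.1032, 0.0108, -0.0076], 'cur yaw y deg -122.97', 'roll -8.97 (or +171.03), j6 0.64']
```

carry_out([
  [-0.05,0.005,-0.003],
  [-0.103,0.011,-0.007],
  [-0.103,0.011,-0.007],
  [-0.103,0.011,-0.007],
], roll=[-4,-9,-9,-9], claw=[0.085,0.085,0.085,0.085])

```text
clock: 12.45
position: [496.3, 96.0, 350.5]
ee_rot: [0.978, -0.207, 0.0, -0.0]
contact_force: [0.8, 0.5, 0.0]
gripper_width: 85.2
grasp_force: 0.0
```

Run:
```python
from h import *
np.set_printoptions(precision=2,suppress=True)
s=read_state(); print(s['position'],s['joints'][5])
p=cam('wrist'); save(p,'w6.png')
for t,z in dict(vise=0,swivel_base=0,jaw_grip=72,knob_grip=70,mark30=16).items():
    for r in place_of(p,t)[:1]: print(t,round(r['conf'],2),np.array(r['at']),at_z(p,r['at'],z))
# points on top of jaw block (84..93 mm)
P=[]
for r in range(100,330,1):
    for c in range(180,330,1):
        if p['z_map'][r,c]>0:
            o,d=ray(p,(c,r)); q=o+d*p['z_map'][r,c]
            if 86<q[2]<94 and np.hypot(q[0]-496,q[1]-96)<60: P.append(q)
P=np.array(P); print(len(P),P.mean(0)); 
box=cv2.minAreaRect(P[:,:2].astype(np.float32)); print(box)
# block only, away from the jaw plates: forward 0..25 mm
for yaw in (-23,-26):
    u=np.array([np.cos(np.radians(yaw)),np.sin(np.radians(yaw))]); v=np.array([-u[1],u[0]]); D=P[:,:2]-[496,96]; a=D@u;b=D@v
    print(yaw,'x',np.percentile(a,[1,99]))
    for lo in range(-15,30,6):
        m=(a>lo)&(a<lo+6); 
        if m.sum()>5: print(lo,m.sum(),np.percentile(b[m],[2,98]),end=' ')
    print()
```

```text
[496.34  95.98 350.53] 0.6400518209504954
vise 0.84 [256.6 170.2] [495.94  94.93   0.  ]
swivel_base 0.77 [255.1 170.6] [496.19  96.57   0.  ]
jaw_grip 0.58 [256.4 193.7] [494.68  96.01  72.  ]
knob_grip 0.85 [263.3  60.9] [588.75  48.62  70.  ]
mark30 0.85 [178.3 214.6] [489.14 189.74  16.  ]
5123 [481.53 102.09  88.81]
((480.0564270019531, 102.52323150634766), (61.387264251708984, 85.34709167480469), 63.684532165527344)
-23 x [-57.83  24.76]
-15 338 [-19.68  19.52] -9 366 [-20.16  18.54] -3 358 [-20.81  18.28] 3 370 [-20.87  18.04] 9 372 [-21.57  17.8 ] 15 397 [-22.22  17.46] 21 308 [-20.68  16.61] 
-26 x [-57.97  24.64]
-15 346 [-20.16  18.92] -9 360 [-20.45  18.16] -3 352 [-20.74  18.21] 3 370 [-20.57  18.33] 9 379 [-20.96  18.33] 15 390 [-20.86  18.44] 21 317 [-20.29  17.72]
```

View pics/w6.png

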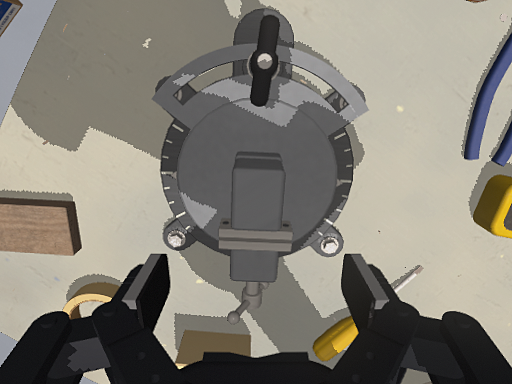

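```bash
python3 -c "
from h import *
print(go([495,95.3,226],np.radians(63.8)))"
```

```text
[[-0.0014, 0.0007, 0.124], 'cur yaw y deg -114.03', 'roll 2.17 (or -177.83), j6 0.64']
```

carry_out([
  [-0.001,0.001,0.04],
  [-0.001,0.001,0.08],
  [-0.001,0.001,0.11],
  [-0.001,0.001,0.124],
  [-0.001,0.001,0.124],
  [-0.001,0.001,0.124],
  [-0.001,0.001,0.124],
  [-0.001,0.001,0.124],
], roll=[1,2.2,2.2,2.2,2.2,2.2,2.2,2.2], claw=[0.085,0.085,0.085,0.085,0.06,0.05,0.035,0.035])

```text
clock: 13.75
position: [495.0, 95.0, 228.0]
ee_rot: [0.974, -0.226, 0.001, -0.0]
contact_force: [-0.2, -2.8, 5.7]
gripper_width: 41.3
grasp_force: 64.0
```

carry_out([
  [0,0,0],
  [0,0,0],
  [0,0,0],
], roll=[0,0,0], claw=[0.03,0.03,0.03])

```text
clock: 14.12
position: [495.0, 95.0, 228.0]
ee_rot: [0.974, -0.226, 0.001, -0.0]
contact_force: [-0.3, -3.2, 5.8]
gripper_width: 41.7
grasp_force: 64.0
```

carry_out([
  [0,0,-0.003],
  [0,0,-0.006],
  [0,0,-0.008],
  [0,0,-0.008],
], roll=[0,0,0,0], claw=[0.03,0.03,0.03,0.03])

```text
clock: 14.62
position: [495.1, 95.0, 234.2]
ee_rot: [0.974, -0.226, 0.001, -0.0]
contact_force: [4.2, -2.7, -7.3]
gripper_width: 41.0
grasp_force: 62.3
```

carry_out([
  [0,0,0.0005],
  [0,0,0.0005],
  [0,0,0.0005],
  [0,0,0.0005],
  [0,0,0.0005],
  [0,0,0.0005],
  [0,0,0.0005],
  [0,0,0.0005],
], roll=[0,-6,-12,-18,-24,-30,-30,-30], claw=[0.03,0.03,0.03,0.03,0.03,0.03,0.03,0.03])

```text
clock: 15.62
position: [495.2, 95.7, 233.9]
ee_rot: [0.999, 0.033, 0.001, -0.001]
contact_force: [4.5, 2.5, -7.5]
gripper_width: 41.4
grasp_force: 62.4
```

Run:
```python
from h import *
np.set_printoptions(precision=2,suppress=True)
s=read_state(); print(s['position'],go([0,0,0])[1],s['contact_force'],s['wrist_torque'])
p=cam('wrist'); 
cv2.imwrite('pics/w7.png',cv2.resize(p['img'][:,:,::-1],(800,600)))
```

```text
[495.19  95.68 233.94] cur yaw y deg -86.25 [ 4.45  2.48 -7.49] [ 0.35 -1.02  0.01]
```

View pics/w7.png

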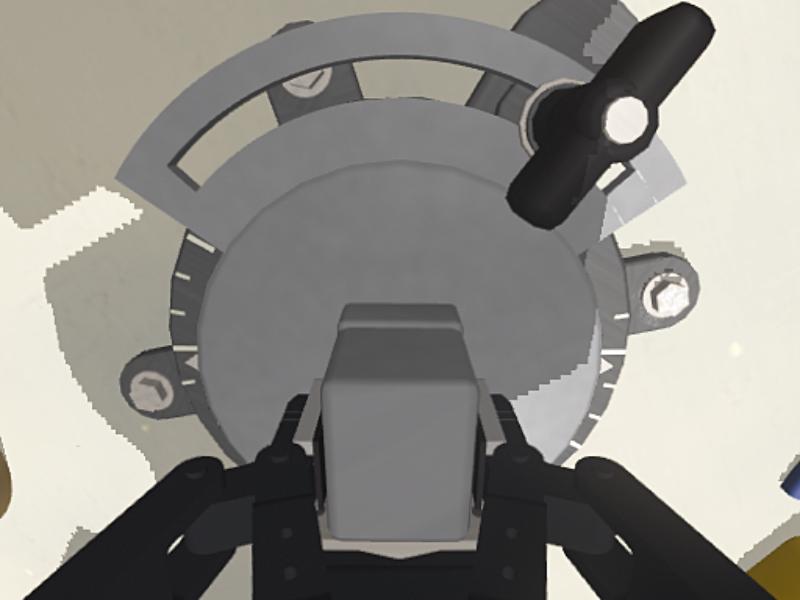

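carry_out([
  [0,0,0.002],
  [0,0,0.004],
  [0,0,0.006],
  [0,0,0.0065],
  [0,0,0.0065],
], roll=[0,0,0,0,0], claw=[0.03,0.03,0.03,0.03,0.03])

```text
clock: 16.3
position: [495.2, 95.7, 228.1]
ee_rot: [0.999, 0.033, 0.001, -0.001]
contact_force: [2.3, 4.2, -0.9]
gripper_width: 41.3
grasp_force: 63.1
```

carry_out([
  [0,0,0],
  [0,0,0],
  [0,0,-0.03],
  [0,0,-0.08],
  [0,0,-0.12],
  [0,0,-0.12],
], roll=[0,0,0,0,0,0], claw=[0.06,0.085,0.085,0.085,0.085,0.085])

```text
clock: 17.05
position: [495.0, 95.0, 350.9]
ee_rot: [0.999, 0.034, 0.003, -0.001]
contact_force: [-0.2, -1.0, 0.3]
gripper_width: 84.9
grasp_force: 0.0
```

Run:
```python
from h import *
np.set_printoptions(precision=2,suppress=True)
s=read_state(); print(s['position'],s['joints'][5])
p=cam('wrist'); save(p,'w8.png')
for t,z in dict(jaw_grip=72,knob_grip=70,mark30=16).items():
    for r in place_of(p,t)[:1]: print(t,round(r['conf'],2),np.array(r['at']),at_z(p,r['at'],z))
P=[]
for r in range(100,330):
    for c in range(150,360):
        if p['z_map'][r,c]>0:
            o,d=ray(p,(c,r)); q=o+d*p['z_map'][r,c]
            if np.hypot(q[0]-495,q[1]-95.5)<60: P.append(q)
P=np.array(P); m=(P[:,2]>86)&(P[:,2]<94); print(cv2.minAreaRect(P[m,:2].astype(np.float32)),np.median(P[m,2]))
f=(P[:,2]>28)&(P[:,2]<42); print('foot z',np.median(P[f,2]))
print(go([588,48.7,345],np.radians(57)))
```

```text
[494.96  95.02 350.87] 1.1248842265396315
jaw_grip 0.95 [256.2 194.2] [494.53  94.93  72.  ]
knob_grip 0.81 [324.5  79.4] [590.57  48.72  70.  ]
mark30 0.98 [164.5 177.9] [486.76 189.1   16.  ]
((478.22076416015625, 95.06212615966797), (86.03636169433594, 62.07036590576172), 3.6411194801330566) 89.04517320382067
foot z 32.31705789786088
[[0.0906, 0.0522, 0.0009], 'cur yaw y deg -86.19', 'roll 36.81 (or -143.19), j6 1.12']
```

View pics/w8.png

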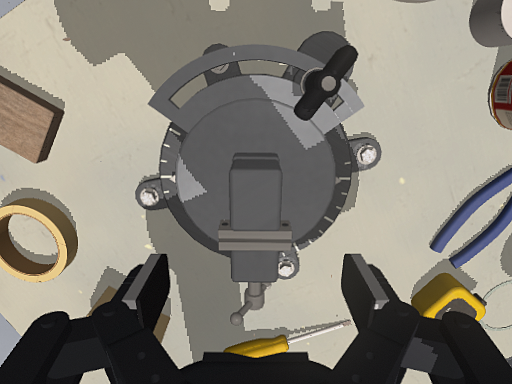

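carry_out([
  [0.03,0.017,0],
  [0.06,0.035,0],
  [0.091,0.052,0],
  [0.091,0.052,0.03],
  [0.091,0.052,0.07],
  [0.091,0.052,0.1],
  [0.091,0.052,0.118],
  [0.091,0.052,0.118],
], roll=[9,18,28,37,37,37,37,37], claw=[0.06,0.06,0.06,0.06,0.06,0.06,0.06,0.06])

```text
clock: 18.25
position: [588.1, 49.1, 226.3]
ee_rot: [0.958, -0.286, -0.003, 0.002]
contact_force: [0.0, 0.9, 0.4]
gripper_width: 60.3
grasp_force: 0.0
```

carry_out([
  [0,0,0],
  [0,0,0],
  [0,0,0],
  [0,0,0],
  [0,0,0],
], roll=[0,0,0,0,0], claw=[0.03,0.005,0.005,0.005,0.005])

```text
clock: 18.88
position: [588.6, 48.5, 230.6]
ee_rot: [0.958, -0.285, -0.0, 0.001]
contact_force: [-2.6, -5.2, 4.3]
gripper_width: 19.1
grasp_force: 58.7
```

carry_out([
  [0,0,0.0005],
  [0,0,0.001],
  [0,0,0.0015],
  [0,0,0.002],
  [0,0,0.0026],
  [0,0,0.0031],
  [0,0,0.0036],
  [0,0,0.0041],
], roll=[10,20,30,40,50,60,70,80], claw=[0.005,0.005,0.005,0.005,0.005,0.005,0.005,0.005])

```text
clock: 19.88
position: [587.8, 48.2, 226.4]
ee_rot: [-0.549, 0.836, -0.0, -0.002]
contact_force: [-4.7, -5.6, 8.0]
gripper_width: 19.0
grasp_force: 59.0
```

carry_out([
  [0,0,0.0005],
  [0,0,0.001],
  [0,0,0.0015],
  [0,0,0.002],
  [0,0,0.0026],
  [0,0,0.0031],
  [0,0,0.0036],
  [0,0,0.0041],
], roll=[10,20,30,40,50,60,70,80], claw=[0.005,0.005,0.005,0.005,0.005,0.005,0.005,0.005])

```text
clock: 20.88
position: [587.3, 49.1, 223.3]
ee_rot: [0.116, 0.993, -0.001, -0.002]
contact_force: [-9.1, 0.2, 13.3]
gripper_width: 18.9
grasp_force: 60.0
```

Run:
```python
from h import *
s=read_state(); print({k:np.round(s[k],2) for k in('joints','position','contact_force','wrist_torque','grasp_force')})
p=cam('wrist'); save(p,'w9.png')
```

```text
{'joints': array([ 0.36,  0.51, -0.3 ,  0.  , -0.77, -2.16]), 'position': array([587.32,  49.13, 223.28]), 'contact_force': array([-9.06,  0.22, 13.31]), 'wrist_torque': array([-0.02,  2.81,  0.55]), 'grasp_force': np.float64(59.99)}
```

View pics/w9.png

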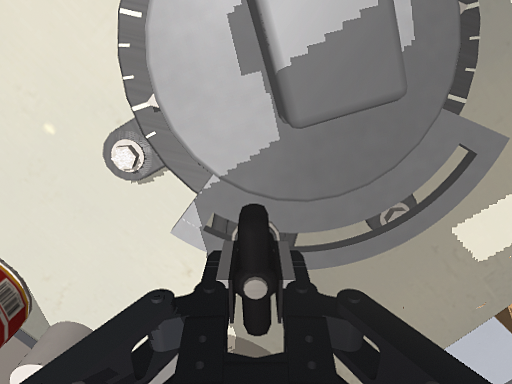

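carry_out([
  [0,0,0.0003],
  [0,0,0.0006],
  [0,0,0.001],
  [0,0,0.001],
], roll=[8,16,24,24], claw=[0.005,0.005,0.005,0.005])

```text
clock: 21.42
position: [587.4, 49.4, 222.6]
ee_rot: [0.318, 0.948, -0.001, -0.002]
contact_force: [-12.5, 2.1, 16.7]
gripper_width: 19.0
grasp_force: 60.3
```

carry_out([
  [0,0,0],
  [0,0,0],
  [0,0,-0.03],
  [0,0,-0.08],
  [0,0,-0.12],
  [0,0,-0.12],
], roll=[0,0,0,0,0,0], claw=[0.03,0.06,0.06,0.06,0.06,0.06])

```text
clock: 22.18
position: [590.1, 49.7, 344.2]
ee_rot: [0.318, 0.948, 0.003, 0.004]
contact_force: [-0.8, 0.6, 0.3]
gripper_width: 60.0
grasp_force: 0.0
```

Run:
```python
from h import *
np.set_printoptions(precision=2,suppress=True)
s=read_state(); print(s['position'],s['contact_force'],go([0,0,0])[1])
p=cam('wrist')
a=p['img'].astype(int).max(2); m=(a<45).astype(np.uint8); m[:,:205]=0;m[:,305:]=0;m[:130]=0;m[250:]=0
n,l,st,ce=cv2.connectedComponentsWithStats(m); i=1+np.argmax(st[1:,4]); ys,xs=np.where(l==i)
q=np.array([at_z(p,(x,y),75)[:2] for x,y in zip(xs,ys)],np.float32); print('bar',cv2.minAreaRect(q))
p2=cam('top')
from scipy.spatial import distance
for t in('offcut','masking_tape','pliers','tape_measure'): print(t,at_z(p2,place_of(p2,t)[0]['at'],0))
# vise yaw from top block points, wrist
P=[]
for r in range(0,384,1):
    for c in range(0,512,1):
        if p['z_map'][r,c]>0:
            o,d=ray(p,(c,r)); w=o+d*p['z_map'][r,c]
            if 86<w[2]<94 and np.hypot(w[0]-495,w[1]-95.5)<60: P.append(w)
P=np.array(P); print(len(P),cv2.minAreaRect(P[:,:2].astype(np.float32)),np.median(P[:,2]))
save(p,'w10.png')
```

```text
[590.09  49.69 344.21] [-0.82  0.56  0.3 ] cur yaw y deg 52.86
bar ((584.537841796875, 50.77568054199219), (18.742351531982422, 63.319854736328125), 53.18364715576172)
offcut [601.4  35.5   0. ]
masking_tape [404.85 354.82   0.  ]
pliers [ 479.95 -187.06    0.  ]
tape_measure [ 354.01 -163.66    0.  ]
6877 ((479.27716064453125, 90.1505126953125), (83.684326171875, 52.19498062133789), 2.858870029449463) 88.41931959305305
```

View pics/w10.png

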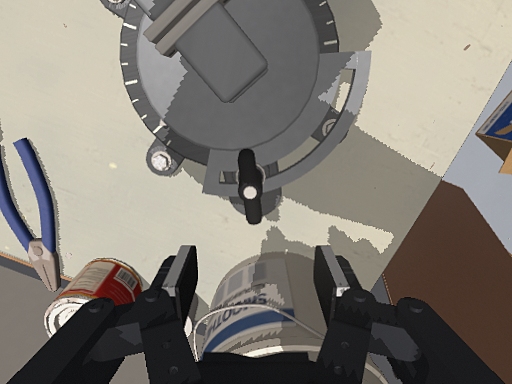

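```bash
python3 -c "
from bench import job_done
print(job_done())"
```

```text
the job is handed in; nothing more can be done
None
```

The vise is swung to the +30° mark (about 29.9° measured before tightening) with its teeth down, the knob is about 0.9 rad tighter than I found it, and the gripper is clear; the job is handed in, but no verdict came back, and the offcut was misdetected in my last position check, though I felt no contact with it.

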